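# Set the mitre turntable to 45 degrees

### The arm

A 6-joint arm with a two-finger parallel gripper is mounted at the origin on the work surface. World frame = base frame: x ahead of the robot, y to its left, z up, the work surface at z = 0. Lengths are in m, angles in degrees, forces in N, time in s.
With the tool pointing down it reaches from about 0.4 to 0.825 m from the base axis. Payload 7 kg.
Tool frame: the origin (TCP) lies midway between the tips of the shut fingers; the grasp point (between the pads) lies 19 mm behind it; z points along the fingers, y is the line along which they close (so a half turn about z gives the same grasp; the last joint's range is limited). The gripper opens to 88 mm and grips with 3 to 60 N. Pads are 19 mm wide; open, the fingers measure 130 mm over their backs; the gripper's body (78 mm by 193 mm) begins 47 mm behind the grasp point.
Start: joints at [84.345, 20.546, 0.682, 0, -70.136, -16.507], TCP at [0.255, 0.625, 0.227] pointing down, gripper open.
Joint ranges: [-176.03, 176.03], [-82.01, 121.73], [-58.28, 71.71], [-173.87, 95.51], [-174.79, -0.11], [-173.66, 173.66]. Speed limits (degrees/s): [136.94, 136.94, 172.46, 180, 180, 180].

### API

Orientations are given as [roll, pitch, yaw] about the fixed x, y, z axes, in that order (R = Rz(yaw) Ry(pitch) Rx(roll)).
In Python, from plant import r, eyes, workorder gives the robot as it stands.
- The arm moves only by the tool step_arm, never from a script. Its argument "plan" is a list of rows, each a list of 5 numbers: the shift along the tool's x, y, z each as a share of 25 cm, from -1 to 1, then the turn about the tool's z as a share of 60 degrees, from -1 to 1, then the finger opening in mm, from 0 to 87.6. In form: [[x, y, z, turn, jaw], ...]. A call has 1 to 12 rows; each row is the pose to reach, as a shift and turn from the pose commanded when the call began, along the tool's axes at that moment; what a row does not reach only later rows make up. A row lasts 1/12 s, in which the tool goes at most 41.7 mm and 7.16 degrees, less where a joint would pass 70% of its speed; a pose out of reach is approached as far as the arm can. A call with a number of a shift or a turn outside -1 to 1 is refused whole. A call with a gripper value outside its range is refused whole. The fingers move at their own pace and stop on an object; "newtons" is the grip in N (left out, the last holds). Time passes only in rows, so rows that repeat a pose let the fingers close. It gives the time, the measured TCP pose, the force, the opening and the grip force at its end, in the units of the state.
- r.get_state(): the state, without advancing time (a new reading comes with each control period).
- eyes.capture(name): name is "scene" or "side" or "wrist"; returns the picture (400x640x3 uint8, red, green, blue); there is no depth.
- eyes.camera_model(name): a dict with "fov_y" (degrees; the focal length in pixels is half the picture's height over the tangent of half this angle, whatever the lens; pixels are square), "cx", "cy" (the principal point, pixels), "world_to_cam" (4x4, takes a point from world to camera coordinates); the wrist camera has in their place "hand_eye" (4x4, takes a point from camera to tool coordinates, whose origin is the TCP and whose axes are the flange's). Camera axes: x right, y up, looking along -z (the intrinsics and any distortion apply to the point x, -y, -z); pixel columns grow to the right and rows downward; lengths in m; the calibration is good to about 2 mm. A picture is of the moment at which its call begins: read the wrist's pose just before it. camera_model takes no time and is no camera call.
- workorder.close_job(): hands the job in; it is judged then, once.
The state is a dict: "time_s": time; "joints": joint angles; "qd": joint speeds; "joint_torque": joint torques, N m; "tcp_pos": TCP position; "eef_rot": TCP orientation; "contact_force": force on the tool from outside, world axes, zero at the start; "moment": the same for the moment, N m; "gripper_width": finger opening in m; "gripper_force": force on a finger pad.
Only numpy, scipy, OpenCV 4.12 (cv2) and the standard library are available. Lean on these libraries where they do the work, as an engineer would, in place of code of your own. Each camera call takes 0.05 s, during which the arm holds its last target. There are 200 camera calls.

### The job

Two mitre-sanding turntables stand on the woodshop bench. Turn the larger one by its wooden fence until its 45 degree mark stands at the index line on its base, ready for sanding mitres, then let go of it. Leave the smaller turntable set as it is.

Things in the scene. Friction and masses are not known exactly. Their poses are not given: they have to be found in the camera images.
- large_table (a joint): larger turntable's reading at its index line, rad: 0 = zero mark there, 0.785 = 45 degree mark; stops at 0 and 3.14. Grows as the disc turns clockwise from above. Stiff (0.08 N m friction), no spring, stays as left. Black marks run counterclockwise every 15 degrees from 0 (long, arrowhead) to 180; long at each 45, so the first long one counterclockwise of the arrowhead is 45.
- large_fence (a point): larger turntable: centre of its fence's top, on the disc's axis, 70 mm above the bench. Dark wooden bar 90 mm long, 18 thick, 42 tall, fixed across the middle of an aluminium disc 140 mm in diameter (top 28 mm above the bench); both turn as one. Frame turns with them: x along the fence, y across it, z up; the zero mark is on the rim towards -x, the 180 mark towards +x.
- large_index (a point): inner end of the larger turntable's index line: a black line 16 mm long on its square plywood base (180 mm wide, 18 mm thick, fixed to the bench), from the disc's rim to the middle of the base's robot-side edge; 72 mm from the disc's axis, 18 mm above the bench. Does not turn with the disc; -x points outward along the line. The base may be up to 25 degrees askew.
- small_fence_end (a point): smaller turntable, to be left as set: same build, disc 92 mm in diameter, base 120 mm wide, fence 60 mm long, 14 thick, top 64 mm above the bench. This point is the top of its fence's end by the zero mark, 30 mm from its axis. Either turntable may be on the left or right, axes at least 0.3 m apart.

How it is judged:
By the outcome, as a careful person would: the job done as asked, in the order asked, and still so for the second after the job is handed in, with the robot touching nothing.
It also fails if it takes over 29 s, if anything falls off the work surface, if the arm or the gripper's body presses on something with over 40 N, if the wrist force passes 120 N, or if a joint passes its speed limit or range.

## Working session

There is one attempt and no reset: what is moved stays moved. The work goes in short steps, Python scripts to look and compute and a tool call to move; the robot and the scene stay as the last step left them, time stands still between calls to the robot, and variables do not carry over. Pictures are saved under pics/ and viewed, at most 10 in all, crops included, and the job is handed in when it is done.

Besides the shell and the picture viewer there is one more tool, called as name(argument=value, ...), one argument or row to a line, values as JSON. step_arm: Moves the arm, as the interface text tells. Its arguments: {"type":"object","properties":{"plan":{"type":"array"},"newtons":{"type":"number"}},"required":["plan"]}

```bash
ls; mkdir -p pics; python3 - <<'E'
from plant import r, eyes, workorder
import cv2, json
s=r.get_state(); print(s)
for n in ["scene","side","wrist"]:
    im=eyes.capture(n); cv2.imwrite(f"pics/{n}0.png",im[:,:,::-1]); print(n,eyes.camera_model(n))
E
```

```text
pics
{'time_s': 0.0, 'joints': array([ 8.43456106e+01,  2.05926416e+01,  6.29590008e-01, -1.90902443e-02,
       -7.01360650e+01, -1.65078332e+01]), 'qd': array([ 0.0237637 ,  0.0694017 ,  0.01338021,  0.0047527 ,  0.00875377,
       -0.0899592 ]), 'joint_torque': array([ 5.64721831e-04, -5.82716238e+01,  2.93055475e+01,  6.99728832e+00,
        6.95289214e-03, -1.73808612e-04]), 'tcp_pos': array([0.25446306, 0.6246311 , 0.22558054]), 'eef_rot': array([ 1.79899869e+02, -1.09603360e-02, -2.21687152e+01]), 'contact_force': array([ 0.23895965, -0.70944523,  0.09430809]), 'moment': array([-0.02960119, -0.01246513, -0.03810527]), 'gripper_force': 0.0, 'gripper_width': 0.08759927515365411}
scene {'fov_y': 46.87847068748245, 'cx': 312.31084291139416, 'cy': 198.65803401741957, 'world_to_cam': array([[-0.78701311,  0.61649062,  0.02344522,  0.40311725],
       [-0.35457849, -0.48310078,  0.80055464,  0.09950128],
       [ 0.50486083,  0.62173383,  0.59880096, -1.32890847],
       [ 0.        ,  0.        ,  0.        ,  1.        ]])}
side {'fov_y': 56.151643107513166, 'cx': 322.44279498443166, 'cy': 202.01096988514246, 'world_to_cam': array([[-0.98931387, -0.14578182, -0.00239396,  0.4707346 ],
       [ 0.09688615, -0.66958758,  0.73638682, -0.10560558],
       [-0.10895478,  0.72828575,  0.67655652, -0.67681117],
       [ 0.        ,  0.        ,  0.        ,  1.        ]])}
wrist {'fov_y': 71.12334937472261, 'cx': 326.0324844766506, 'cy': 198.0206320380156, 'hand_eye': array([[ 7.20700643e-05,  9.64836812e-01,  2.62849617e-01,
         7.05486480e-02],
       [ 9.99999817e-01, -2.27578384e-04,  5.61180012e-04,
         1.34629006e-03],
       [ 6.01266025e-04,  2.62849528e-01, -9.64836651e-01,
        -1.57396326e-01],
       [ 0.00000000e+00,  0.00000000e+00,  0.00000000e+00,
         1.00000000e+00]])}
```

View pics/scene0.png

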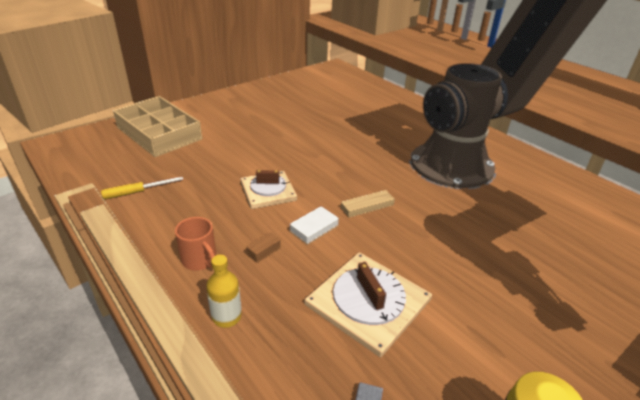

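View pics/side0.png

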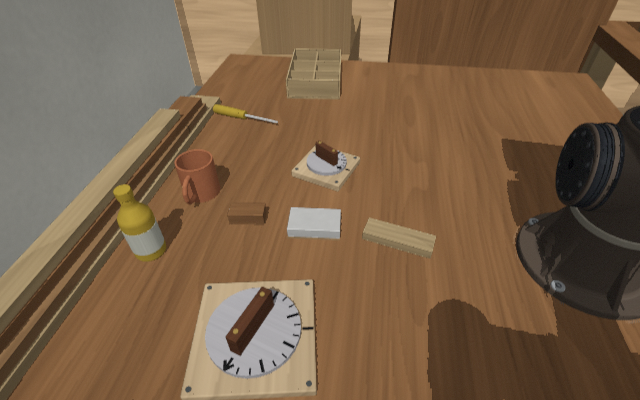

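The scene view shows the large table at about (370,293) and the small one at (268,183). In the side view the large disc's centre is near (253,332), its arrowhead at (228,366) and its index line at (307,328). I'll enlarge both crops to get precise pixels.

```bash
python3 - <<'E'
import cv2, numpy as np
a=cv2.imread('pics/side0.png')[270:400,180:330]; b=cv2.imread('pics/scene0.png')[245:355,300:440]
f=lambda i:cv2.resize(i,None,fx=4,fy=4,interpolation=cv2.INTER_CUBIC)
cv2.imwrite('pics/a.png',f(a)); cv2.imwrite('pics/b.png',f(b))
E
```

```text
(no output)
```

View pics/a.png

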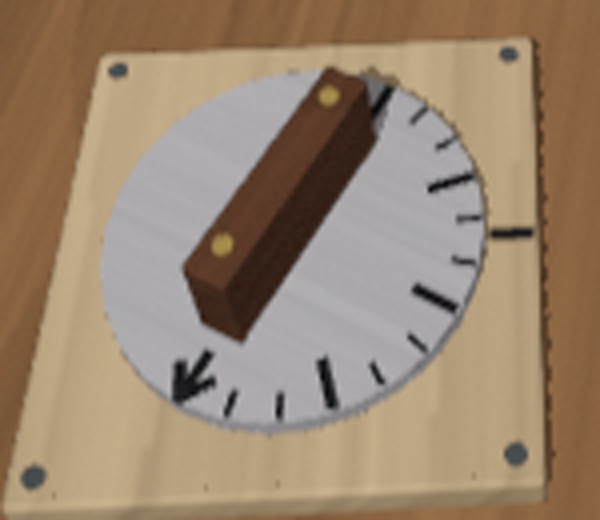

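View pics/b.png

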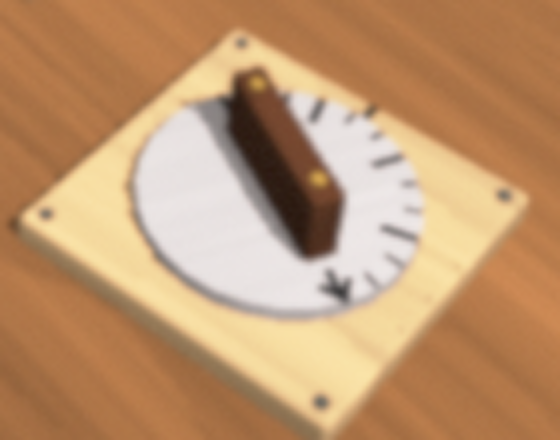

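Crop a (side) shows the brass dots at (329,96) and (222,245), the arrow tip at (178,403), the index line from (491,233) to (532,232), and the four screws. Crop b (scene) shows the dots at (257,84) and (318,179), the arrow tip at (345,302) and the index line at about (372,109). The reading is about 100°, between the 90 and 105 marks.

```bash
cat > h.py <<'E'
import numpy as np
from scipy.optimize import least_squares
from plant import r, eyes
def K(m): return 200/np.tan(np.radians(m['fov_y']/2))
def proj(m,T,X):
    c=T[:3,:3]@X+T[:3,3]; f=K(m); return np.array([m['cx']+f*c[0]/-c[2], m['cy']-f*c[1]/-c[2]])
def ray(m,T,p):   # returns origin, dir in world
    d=np.array([(p[0]-m['cx'])/K(m),-(p[1]-m['cy'])/K(m),-1]); R=T[:3,:3]; return -R.T@T[:3,3], R.T@d
def onplane(m,T,p,z):
    o,d=ray(m,T,p); return o+d*(z-o[2])/d[2]
def tri(obs):
    s=least_squares(lambda X:np.concatenate([proj(m,T,X)-p for m,T,p in obs]),[.5,.3,.05]); return s.x,np.abs(s.fun).max()
E
python3 - <<'E'
from h import *
S=eyes.camera_model('side');C=eyes.camera_model('scene')
fs=lambda p:(np.array(p)+.5)/4-.5+[180,270]
fc=lambda p:(np.array(p)+.5)/4-.5+[300,245]
P={'dotfar':((329,96),(257,84)),'dotzero':((222,245),(318,179)),'arrow':((178,403),(345,302)),
's-x-y':((508,54),(240,43)),'s-x+y':((515,454),(503,195)),'s+x+y':((33,477),(321,402)),'s+x-y':((118,70),(45,214)),'idx':((512,232),(370,110))}
X={}
for k,(a,b) in P.items():
    X[k],e=tri([(S,S['world_to_cam'],fs(a)),(C,C['world_to_cam'],fc(b))]); print(k,X[k].round(4),round(e,2))
sc=[X[k] for k in P if k[0]=='s']; c=np.mean(sc,0); print('centre',c.round(4),'dotmid',((X['dotfar']+X['dotzero'])/2).round(4))
ang=lambda v:np.degrees(np.arctan2(v[1],v[0]))
print('index dirs',ang(X['s-x-y']-X['s+x-y']),ang(X['s-x+y']-X['s+x+y']),ang(X['idx']-c))
print('zero dirs',ang(X['dotzero']-X['dotfar']),ang(X['arrow']-c))
# small table sanity
print(r.get_state()['tcp_pos'],r.get_state()['eef_rot'])
E
```

```text
dotfar [0.537  0.1928 0.0661] 0.36
dotzero [0.5571 0.2554 0.0669] 0.52
arrow [0.5682 0.2913 0.0231] 0.63
s-x-y [0.4834 0.1291 0.0139] 0.31
s-x+y [0.4525 0.288  0.0143] 0.61
s+x+y [0.6104 0.3191 0.0151] 0.42
s+x-y [0.6415 0.1605 0.0145] 0.29
idx [0.4672 0.2103 0.0187] 0.64
centre [0.547  0.2242 0.0145] dotmid [0.5471 0.2241 0.0665]
index dirs -168.75425898972324 -168.84427539883333 -170.13346824380488
zero dirs 72.19408688604327 72.44664132998938
[0.25451667 0.62479896 0.22583078] [ 1.79926804e+02 -8.02425685e-03 -2.21655625e+01]
```

The large axis is at (0.547, 0.224) and the reading is about 119°, so the disc needs about 74° counterclockwise from above. I'll start the approach.

step_arm(
  plan=[
    [0.08,0.05,0,0.07,80],
    [0.2,0.13,0,0.17,80],
    [0.32,0.2,0,0.27,80],
    [0.44,0.28,0,0.37,80],
    [0.56,0.36,0,0.47,80],
    [0.68,0.44,0,0.57,80],
    [0.8,0.51,0,0.67,80],
    [0.84,0.54,0,0.7,80],
    [0.84,0.54,0,0.7,80],
    [0.84,0.54,0,0.7,80],
  ],
)

```text
time_s: 0.98
tcp_pos: [0.3985, 0.4205, 0.2266]
eef_rot: [-180.0, 0.0, -64.2]
contact_force: [1.1, -0.4, -1.0]
gripper_width: 0.0803
gripper_force: 0.0
```

```bash
cat >> h.py <<'E'
def need(xyz,yaw):
    s=r.get_state(); y=np.radians(s['eef_rot'][2]); d=np.array(xyz)-s['tcp_pos']
    t=np.array([d[0]*np.cos(y)+d[1]*np.sin(y), d[0]*np.sin(y)-d[1]*np.cos(y), -d[2]])
    print('t',s['time_s'],'tcp',s['tcp_pos'].round(4),s['eef_rot'].round(2),'j',s['joints'].round(1),'F',s['contact_force'].round(1))
    print('shares',(t/.25).round(3),'turn',round(-((yaw-s['eef_rot'][2]+180)%360-180)/60,3))
E
python3 -c "
from h import *
need([.547,.2242,.2],-107.7)"
```

```text
t 0.9833 tcp [0.3985 0.4205 0.2266] [-1.7999e+02  2.0000e-02 -6.4190e+01] j [ 65.9  11.6 -11.7  -0.  -66.7 -40. ] F [ 1.1 -0.4 -1. ]
shares [ 0.965 -0.193  0.107] turn 0.725
```

step_arm(
  plan=[
    [0.1,-0.02,0.01,0.08,80],
    [0.22,-0.04,0.02,0.18,80],
    [0.34,-0.07,0.04,0.28,80],
    [0.46,-0.09,0.05,0.38,80],
    [0.58,-0.12,0.06,0.48,80],
    [0.7,-0.14,0.08,0.57,80],
    [0.82,-0.16,0.09,0.65,80],
    [0.91,-0.18,0.1,0.7,80],
    [0.965,-0.193,0.107,0.725,80],
    [0.965,-0.193,0.107,0.725,80],
    [0.965,-0.193,0.107,0.725,80],
  ],
)

```text
time_s: 1.9
tcp_pos: [0.5468, 0.2254, 0.1992]
eef_rot: [180.0, -0.0, -107.6]
contact_force: [0.0, 0.7, -0.7]
gripper_width: 0.08
gripper_force: 0.0
```

```bash
python3 -c "
from h import *
import cv2
need([.547,.2242,.038],-107.7)
im=eyes.capture('wrist');cv2.imwrite('pics/w1.png',im[:,:,::-1])"
```

```text
t 1.9 tcp [0.5468 0.2254 0.1992] [ 1.7997e+02 -3.0000e-02 -1.0760e+02] j [ 41.3  13.9 -12.4  -0.  -63.7 -58.9] F [ 0.   0.7 -0.7]
shares [ 0.004 -0.002  0.645] turn 0.002
```

View pics/w1.png

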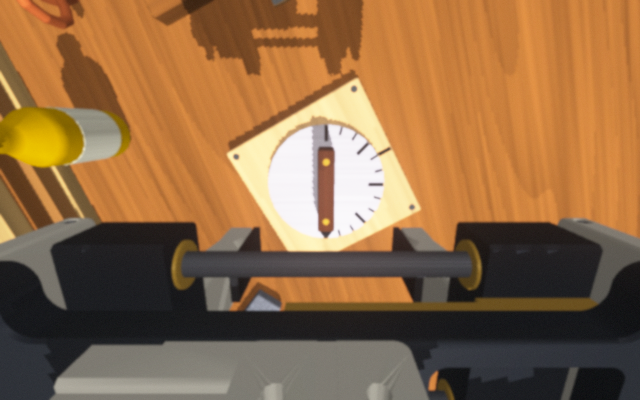

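The wrist view shows the fence vertical and centred at column 326, with dots at (326,162) and (326,222), so it is aligned with the tool. I'll descend with the jaw open.

step_arm(
  plan=[
    [0.004,-0.002,0.08,0.002,80],
    [0.004,-0.002,0.18,0.002,80],
    [0.004,-0.002,0.28,0.002,80],
    [0.004,-0.002,0.38,0.002,80],
    [0.004,-0.002,0.46,0.002,80],
    [0.004,-0.002,0.53,0.002,80],
    [0.004,-0.002,0.58,0.002,80],
    [0.004,-0.002,0.62,0.002,80],
    [0.004,-0.002,0.64,0.002,80],
    [0.004,-0.002,0.64,0.002,80],
    [0.004,-0.002,0.64,0.002,80],
  ],
)

```text
time_s: 2.87
tcp_pos: [0.5471, 0.2244, 0.0402]
eef_rot: [-180.0, 0.0, -107.7]
contact_force: [-0.0, -0.1, 0.6]
gripper_width: 0.0802
gripper_force: 0.0
```

step_arm(
  newtons=25,
  plan=[
    [0,0,0,0,40],
    [0,0,0,0,25],
    [0,0,0,0,15],
    [0,0,0,0,5],
    [0,0,0,0,5],
    [0,0,0,0,5],
    [0,0,0,0,5],
    [0,0,0,0,5],
    [0,0,0,0,5],
    [0,0,0,0,5],
  ],
)

```text
time_s: 3.7
tcp_pos: [0.5469, 0.2236, 0.0398]
eef_rot: [180.0, -0.0, -107.8]
contact_force: [-0.8, 0.1, 0.6]
gripper_width: 0.0191
gripper_force: 0.0
```

```bash
python3 -c "
from h import *
need([.547,.2242,.038],-107.7);print(r.get_state())"
```

```text
t 3.7 tcp [0.5469 0.2236 0.0398] [ 180.     -0.   -107.79] j [ 41.2  23.2 -22.8  -0.  -43.9 -59. ] F [-0.8  0.1  0.6]
shares [-0.002  0.     0.007] turn -0.001
{'time_s': 3.7, 'joints': array([ 4.11777048e+01,  2.32243761e+01, -2.28381438e+01, -1.42388149e-03,
       -4.39413122e+01, -5.89639187e+01]), 'qd': array([ 0.04612893, -0.04793771,  0.00706256,  0.06177182, -0.01958209,
       -0.02987941]), 'joint_torque': array([-7.99410744e-03, -5.40818346e+01,  2.15801579e+01,  5.15686825e+00,
       -4.96135990e-02, -6.80834000e-05]), 'tcp_pos': array([0.54693017, 0.22360827, 0.0397695 ]), 'eef_rot': array([ 1.79997178e+02, -2.77416170e-03, -1.07787239e+02]), 'contact_force': array([-0.79452966,  0.11050296,  0.64114577]), 'moment': array([ 0.05860403, -0.0483077 , -0.02691366]), 'gripper_force': 0.0, 'gripper_width': 0.01905516606683159}
```

Not quite closed yet. I'll finish the close, then turn.

step_arm(
  plan=[
    [0,0,0,0,5],
    [0,0,0,0,5],
    [0,0,0,0,5],
    [0,0,0,0,5],
  ],
)

```text
time_s: 4.03
tcp_pos: [0.5467, 0.2237, 0.0398]
eef_rot: [180.0, -0.0, -107.8]
contact_force: [-2.4, 1.8, 0.5]
gripper_width: 0.018
gripper_force: 25.0
```

step_arm(
  plan=[
    [0,0,0,-0.03,5],
    [0,0,0,-0.1,5],
    [0,0,0,-0.18,5],
    [0,0,0,-0.26,5],
    [0,0,0,-0.34,5],
    [0,0,0,-0.42,5],
    [0,0,0,-0.5,5],
    [0,0,0,-0.58,5],
    [0,0,0,-0.66,5],
    [0,0,0,-0.73,5],
    [0,0,0,-0.78,5],
    [0,0,0,-0.8,5],
  ],
)

```text
time_s: 5.03
tcp_pos: [0.549, 0.224, 0.0398]
eef_rot: [-179.8, -0.0, -59.6]
contact_force: [9.6, -1.1, -7.2]
gripper_width: 0.018
gripper_force: 25.0
```

step_arm(
  plan=[
    [0,0,0,-0.03,5],
    [0,0,0,-0.08,5],
    [0,0,0,-0.14,5],
    [0,0,0,-0.2,5],
    [0,0,0,-0.26,5],
    [0,0,0,-0.32,5],
    [0,0,0,-0.37,5],
    [0,0,0,-0.41,5],
    [0,0,0,-0.43,5],
    [0,0,0,-0.43,5],
    [0,0,0,-0.43,5],
    [0,0,0,-0.43,5],
  ],
)

```text
time_s: 6.03
tcp_pos: [0.5499, 0.2248, 0.0398]
eef_rot: [-179.8, -0.2, -33.9]
contact_force: [12.9, 1.5, -10.8]
gripper_width: 0.0178
gripper_force: 25.0
```

```bash
python3 -c "
from h import *
need([.547,.2242,.2],-33.8);s=r.get_state();print(s['moment'],s['gripper_width'],s['gripper_force'])"
```

```text
t 6.0333 tcp [0.5499 0.2248 0.0398] [-1.7976e+02 -1.6000e-01 -3.3930e+01] j [ 41.1  23.3 -22.7   0.1 -43.7  14.8] F [ 12.9   1.5 -10.8]
shares [-0.008  0.009 -0.641] turn -0.002
[ 0.10462606 -4.02893515  0.06812819] 0.017767440510957064 25.008578896522522
```

step_arm(
  plan=[
    [0,0,0,0,20],
    [0,0,0,0,30],
    [0,0,0,0,50],
    [0,0,0,0,70],
    [0,0,0,0,80],
    [0,0,0,0,80],
    [0,0,0,0,80],
    [0,0,0,0,80],
    [0,0,0,0,80],
    [0,0,0,0,80],
    [0,0,0,0,80],
    [0,0,0,0,80],
  ],
)

```text
time_s: 7.03
tcp_pos: [0.547, 0.2237, 0.0398]
eef_rot: [-180.0, -0.0, -34.0]
contact_force: [-0.2, -0.1, -0.0]
gripper_width: 0.0795
gripper_force: 0.0
```

step_arm(
  plan=[
    [0,0,-0.06,0,80],
    [0,0,-0.16,0,80],
    [0,0,-0.26,0,80],
    [0,0,-0.36,0,80],
    [0,0,-0.46,0,80],
    [0,0,-0.55,0,80],
    [0,0,-0.62,0,80],
    [0,0,-0.64,0,80],
    [0,0,-0.64,0,80],
    [0,0,-0.64,0,80],
  ],
)

```text
time_s: 7.87
tcp_pos: [0.5466, 0.2235, 0.1992]
eef_rot: [180.0, 0.0, -34.0]
contact_force: [0.9, -0.1, -0.6]
gripper_width: 0.08
gripper_force: 0.0
```

```bash
python3 - <<'E'
from h import *
import cv2
need([.547,.2242,.2],-33.8)
w=eyes.capture('wrist');s=eyes.capture('side')
cv2.imwrite('pics/w2.png',w[:,:,::-1]);cv2.imwrite('pics/s2.png',s[:,:,::-1])
f=lambda i:cv2.resize(i,None,fx=4,fy=4,interpolation=cv2.INTER_CUBIC)
cv2.imwrite('pics/w2c.png',f(w[100:250,220:420])[:,:,::-1]);cv2.imwrite('pics/s2c.png',f(s[270:400,180:330])[:,:,::-1])
E
```

```text
t 7.8667 tcp [0.5466 0.2235 0.1992] [ 1.7999e+02  3.0000e-02 -3.4000e+01] j [ 41.2  13.8 -12.6  -0.  -63.7  14.8] F [ 0.9 -0.1 -0.6]
shares [-0.    -0.003 -0.003] turn -0.003
```

View pics/w2c.png

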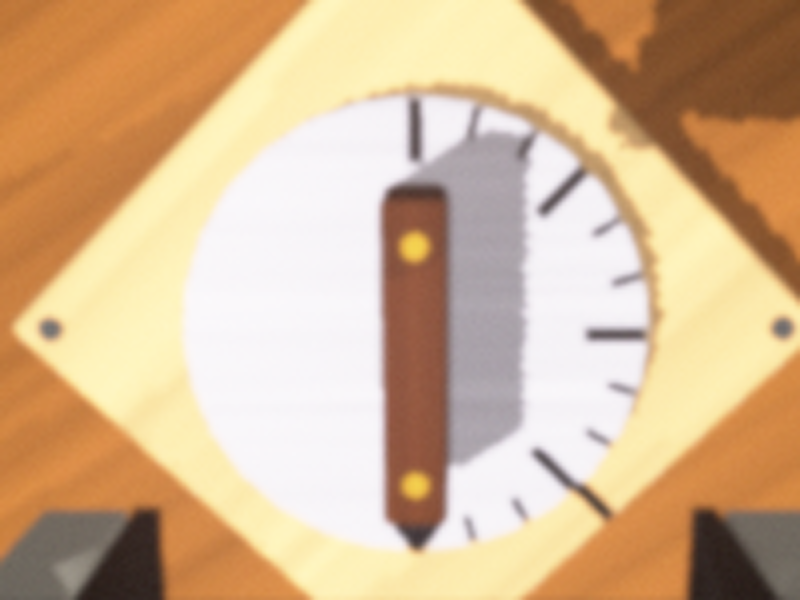

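View pics/s2c.png

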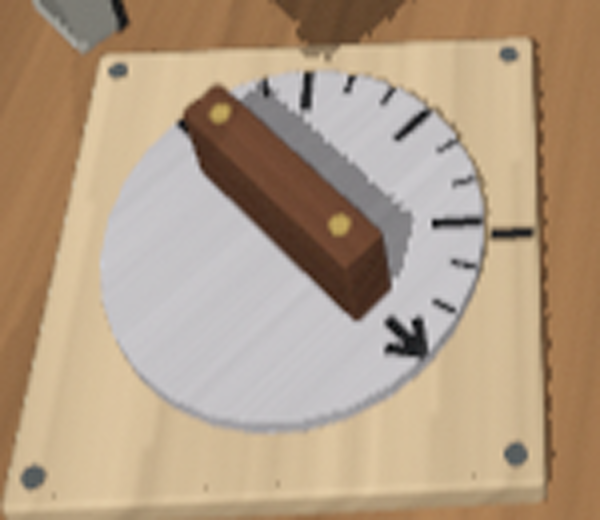

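The wrist crop shows the 45 mark, from (537,452) to (575,485), running straight on into the index line, from (578,487) to (608,516). The side crop agrees: the 45 mark is at (457,222) and the index at (512,232). I'll check it numerically.

```bash
python3 - <<'E'
from h import *
from scipy.spatial.transform import Rotation as R
W=eyes.camera_model('wrist');s=r.get_state()
T=np.eye(4);T[:3,:3]=R.from_euler('xyz',s['eef_rot'],degrees=True).as_matrix();T[:3,3]=s['tcp_pos']
V=np.linalg.inv(T@W['hand_eye'])
S=eyes.camera_model('side')
fw=lambda p:(np.array(p)+.5)/4-.5+[220,100]
fs=lambda p:(np.array(p)+.5)/4-.5+[180,270]
ang=lambda v:np.degrees(np.arctan2(v[1],v[0]))%360
w=lambda p,z:onplane(W,V,fw(p),z); q=lambda p,z:onplane(S,S['world_to_cam'],fs(p),z)
i1=ang(w((782,329),.018)-w((50,329),.018))-45+0
print('wrist: diag',ang(w((782,329),.018)-w((50,329),.018)),'zero',ang(w((415,486),.07)-w((414,246),.07)),'idx line',ang(w((608,516),.018)-w((580,488),.018)))
d1,d2=q((220,113),.07),q((339,225),.07)
print('side: zero',ang(d2-d1),'index',ang(q((508,54),.018)-q((118,70),.018)),ang(q((515,454),.018)-q((33,477),.018)))
E
```

```text
wrist: diag 235.9866055013688 zero 146.08822566451042 idx line 190.37976808928178
side: zero 145.85389222480313 index 191.0998368739781 190.97810732850965
```

```bash
python3 -c "
from plant import workorder
print(workorder.close_job())"
```

```text
the job is handed in; nothing more can be done
None
```

The larger turntable now reads 45° at its index line, measured at 44.9–45.2° from two camera views after I let go; the smaller turntable was never touched, and I handed the job in at about 8 s with the gripper clear.

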